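# Clip a wireless grabber probe onto the sloping terminal panel

## Task

Clip the grabber probe onto the disc-headed post of the sloping terminal panel, not the ball-headed one: squeeze its thumb plate towards its fin so that the hook runs out, bring the probe gently down flat on the panel with its hook end uphill, move it sideways until you feel the post in the open hook, and let go so that the spring draws the hook tight on the post and the probe stays there, lying on the panel and pointing straight up the slope. Do not ram the probe into the panel or the post, and leave the sample on the balance, the beaker and the brown jar where they are.

Things in the scene. Friction and masses are not known exactly. Their poses are not given: they have to be found in the camera images.
- probe: Light grey plastic grabber probe with steel hook, 130 mm long, about 160 g; lies on the bench, fin up. Origin on its underside; +x along it to the hook, +y left, +z up out of its back. Square barrel 26 x 26 mm from x = -7 to its flat nose at x = 80 mm (z = 0 to 26). Carry it by squeezing fin and thumb plate between two fingers above the barrel: 62 mm apart over the outer faces free, 42 mm squeezed home.
- plunger (a joint): Travel of thumb plate and hook together along the probe's +x: 0 = free, hook shut; 0.020 m = fully squeezed, gap between nose and hook lip 21 mm. The spring pushes back with about 4 N at 0 and 9 N at 0.020, so a grip of about 20 N squeezes it home. With the 12 mm post caught between nose and crossbar it stops at about 0.005.
- grip_fin (a point): Middle of the front face of the probe's fixed fin, at x = 25, y = 0, z = 50 mm in the probe frame; axes as the probe. The fin is 30 mm wide (y), 6 mm thick and stands on the barrel from z = 26 to z = 66 mm.
- thumb_plate (a point): Middle of the rear face of the thumb plate behind the barrel, on the sprung plunger, at x = -37 (free), y = 0, z = 50 mm in the probe frame; moves with the plunger; axes as the probe. The plate is 30 mm wide, 6 mm thick, z = 3 to 66 mm.
- hook_mouth (a point): Middle of the hook's crossbar, inner face: x = 87 (free), y = 0, z = 13 mm in the probe frame; moves with the plunger. The hook is a flat J, 8 mm thick (z = 9 to 17): straight shank at y = -15 to -9, crossbar 6 mm thick, and a lip at y = +9 to +14 that points 6 mm back to the nose and ends 1 mm from it when free. Extended, it is open only to the probe's +y (left) side.
- panel: Terminal unit, fixed: blue wedge 170 mm (x) by 240 mm (y); its top is an aluminium plate 200 x 224 mm inclined 35 degrees, low edge (33 mm high) at its -x, high edge (150 mm) at its +x. Origin at the centre of its underside. Two posts stand square on the plate, each in its own level slot; slot middles 100 mm apart (y = +50, -50), 155 mm up the slope from the low edge; either may be on the left.
- disc_post: Slot of the post to use, a black strip flush on the plate; origin at its middle on the plate's surface, axes the unit's (z vertical). The steel post is fixed square to the plate, somewhere within 15 mm either way of the slot's middle along y; this is not in the state: see it or feel for it. Round shank 12 mm diameter, topped by a flat disc 24 mm in diameter, 5 mm thick, underside 36 mm above the plate.
- disc_post_slot (a point): Point 13 mm straight out of the plate over the middle of that slot (the height of the hook's middle when the probe lies on the plate). Its axes are those of the plate: +x up the slope, +y level along the plate and the slot, to the left when looking up the slope, +z square out of the plate, along the post.
- ball_post: Slot of the other post, not to be used: same shank, topped by a 20 mm ball (centre 44 mm above the plate), likewise within 15 mm of the middle of its slot. Origin at the slot's middle on the plate.
- balance: Blue laboratory balance, fixed, 210 x 220 mm, round steel pan of 184 mm diameter with its top 63 mm above the bench. Origin at the centre of its underside.
- sample: Pale stone sample bar, 65 x 16 x 16 mm, on the balance pan. Origin at the centre of its underside. Leave alone.
- beaker: Empty glass beaker, 52 mm diameter at the rim, 72 mm tall. Origin at the centre of its underside. Leave alone.
- reagent: Brown glass jar with a white cap, 60 mm diameter, 130 mm tall. Origin at the centre of its underside. Leave alone.
Things that resemble listed ones, but are neither listed nor needed, are in the scene too. Leave any blue or yellow look-alike of the probe alone.

How it is judged:
By the outcome, as a careful person would: the job done as asked, in the order asked, and still so for the second after the job is handed in, with the robot touching nothing.
It also fails if it takes over 42 s, if anything falls off the work surface, if the arm or the gripper's body presses on something with over 40 N, if the wrist force passes 120 N, or if a joint passes its speed limit or range.

## Robot

A 6-joint arm with a two-finger parallel gripper is mounted at the origin on the work surface. World frame = base frame: x ahead of the robot, y to its left, z up, the work surface at z = 0. Lengths are in mm, angles in degrees, forces in N, time in s.
With the tool pointing down it reaches from about 300 to 850 mm from the base axis. Payload 4.2 kg.
Tool frame: the origin (TCP) lies midway between the tips of the shut fingers; the grasp point (between the pads) lies 19 mm behind it (env.grip_depth is the distance from the TCP to the grasp point, in mm); z points along the fingers, y is the line along which they close (so a half turn about z gives the same grasp; the last joint's range is limited). The gripper opens to 91 mm and grips with 3 to 60 N. Pads are 32 mm wide; open, the fingers measure 118 mm over their backs; the gripper's body (76 mm by 178 mm) begins 60 mm behind the grasp point.
Start: joints at [-73.969, 18.312, 89.639, -0, 72.044, -1.146], TCP at [169.817, -549.368, 213.976] pointing down, gripper open.
Joint ranges: [-177.97, 177.97], [-48.28, 115.42], [12.27, 149.76], [-77.06, 257.06], [2.81, 150.46], [-146.56, 146.56]. Speed limits (degrees/s): [147.25, 147.25, 180, 180, 180, 180].

## Interface

Orientations are given as [roll, pitch, yaw] about the fixed x, y, z axes, in that order (R = Rz(yaw) Ry(pitch) Rx(roll)).
In Python, from workcell import env, eyes gives the robot as it stands.
- The arm moves only by the tool send_rows, never from a script. Its argument "motion" is a list of rows, each a list of 7 numbers: the shift along the world's x, y, z normalised to -1 to 1, where 1 is 0.5 m, then the turn, a rotation vector about the world's x, y, z normalised to -1 to 1, where 1 is 60 degrees, then the opening, from -1 (shut) to 1 (fully open). A call has 1 to 20 rows; each row is the pose to reach, as a shift and turn from the pose commanded when the call began; what a row does not reach only later rows make up. A row lasts 1/8 s, in which the tool goes at most 62.5 mm and 10.7 degrees, less where a joint would pass 70% of its speed; a pose out of reach is approached as far as the arm can. A call with a number of a shift or a turn outside -1 to 1 is refused whole. A call with a gripper value outside its range is refused whole. The fingers move at their own pace and stop on an object; "squeeze" is the grip in N (left out, the last holds). Time passes only in rows, so rows that repeat a pose let the fingers close. It gives the time, the measured TCP pose, the force, the opening and the grip force at its end, in the units of the state.
- env.state(): the state, without advancing time (a new reading comes with each control period).
- eyes.grab_frame(name): name is "scene" or "top" or "wrist"; returns a dict with "pixels" (400x640x3 uint8, red, green, blue), "depth" (400x640 float32, mm along the optical axis (not along the pixel's ray), 0 where there is no reading), "fx", "fy", "cx", "cy" (pixels), "R" (3x3) and "t" (3): a world point X has camera coordinates R X + t; the wrist camera has in their place "T_tool_cam" (4x4, takes a point from camera to tool coordinates, whose origin is the TCP and whose axes are the flange's). Camera axes: x right, y down, z forward; pixel columns grow to the right and rows downward; lengths in mm; the calibration is good to about 2 mm. A picture is of the moment at which its call begins: read the wrist's pose just before it.
- env.job_done(): hands the job in; it is judged then, once.
The state is a dict: "time_s": time; "qpos": joint angles; "qvel": joint speeds; "effort": joint torques, N m; "ee_pos": TCP position; "ee_rot": TCP orientation; "force": force on the tool from outside, world axes, zero at the start; "torque": the same for the moment, N m; "gripper_width": finger opening in mm; "gripper_force": force on a finger pad.
Only numpy, scipy, OpenCV 4.12 (cv2) and the standard library are available. Lean on these libraries where they do the work, as an engineer would, in place of code of your own. Each camera call takes 0.05 s, during which the arm holds its last target. There are 200 camera calls.

## Working session

There is one attempt and no reset: what is moved stays moved. The work goes in short steps, Python scripts to look and compute and a tool call to move; the robot and the scene stay as the last step left them, time stands still between calls to the robot, and variables do not carry over. Pictures are saved under pics/ and viewed, at most 10 in all, crops included, and the job is handed in when it is done.

Besides the shell and the picture viewer there is one more tool, called after "Request:" as name([rows], argument=value, ...), one row to a line, values as JSON. send_rows: Moves the arm, as the interface text tells. Its arguments: {"type":"object","properties":{"motion":{"type":"array"},"squeeze":{"type":"number"}},"required":["motion"]}

```bash
ls; mkdir -p pics; cat > h.py <<'E'
import numpy as np, cv2
from workcell import env, eyes
from scipy.spatial.transform import Rotation as Ro
def grab(n):
    s=env.state(); f=eyes.grab_frame(n)
    if 'T_tool_cam' in f:
        T=np.eye(4); T[:3,:3]=Ro.from_euler('xyz',s['ee_rot'],degrees=True).as_matrix(); T[:3,3]=s['ee_pos']
        C=T@np.array(f['T_tool_cam'])
    else:
        E=np.eye(4);E[:3,:3]=f['R'];E[:3,3]=f['t'];C=np.linalg.inv(E)
    f['C']=C
    d=f['depth'];v,u=np.mgrid[:400,:640]
    P=np.stack([(u-f['cx'])/f['fx']*d,(v-f['cy'])/f['fy']*d,d],-1)
    f['P']=P@C[:3,:3].T+C[:3,3]; f['P'][d==0]=np.nan
    return f
def save(n,p,c=None,k=1):
    im=p[...,::-1]
    if c: im=im[c[1]:c[3],c[0]:c[2]]
    cv2.imwrite('pics/'+n,cv2.resize(im,None,fx=k,fy=k,interpolation=cv2.INTER_CUBIC))
E
python3 - <<'E'
from h import *
import pickle
for n in ['scene','top']:
    f=grab(n); save(n+'.png',f['pixels']); pickle.dump(f,open(n+'.pkl','wb'))
print(env.state())
E
```

```text
pics
{'time_s': 0.1, 'qpos': array([-7.39675867e+01,  1.83481038e+01,  8.97001569e+01, -1.33726975e-04,
        7.20438908e+01, -1.14547927e+00]), 'qvel': array([-0.01423362, -0.18113743, -0.19565541,  0.10127945,  0.06593196,
        0.01104851]), 'effort': array([ 1.13406419e-03, -4.13330483e+01, -2.32508129e+01,  7.29377568e-02,
        4.21460846e-02, -5.82277335e-05]), 'ee_pos': array([ 169.69789121, -548.90914556,  213.19807542]), 'ee_rot': array([-1.79907864e+02, -1.71508446e-03,  1.71779325e+01]), 'force': array([-0.02756608, -0.23764862,  0.72885457]), 'torque': array([0.00346506, 0.00404761, 0.03893454]), 'gripper_force': 0.0, 'gripper_width': 91.28748824044494}
```

View pics/scene.png

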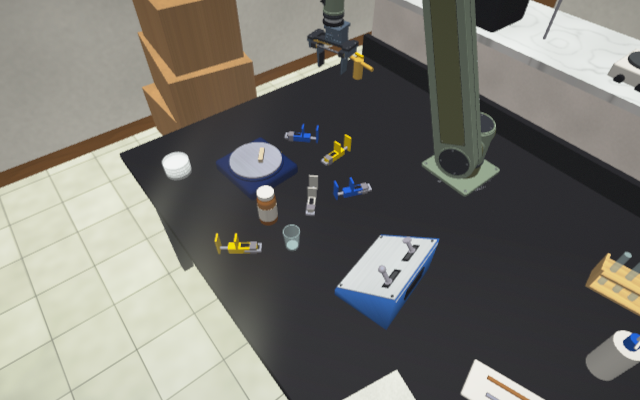

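View pics/top.png

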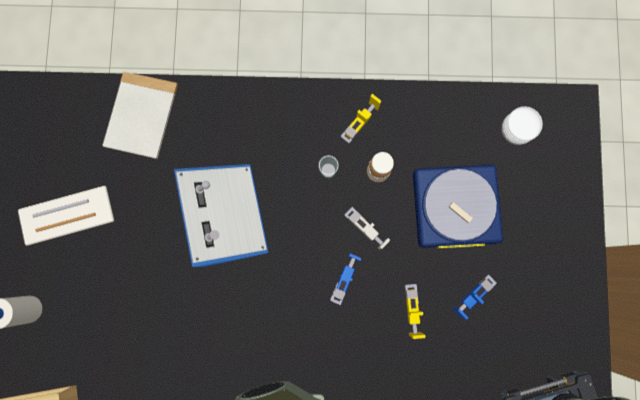

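The grey probe is at top (367,228) and scene (312,195). Look-alikes in the top view are yellow at (362,118) and (414,312), and blue at (345,280) and (477,297). The posts are at top (203,187) and (210,237). I'll take one close crop of the probe and the posts together.

```bash
python3 - <<'E'
from h import *
import pickle
t=pickle.load(open('top.pkl','rb'));s=pickle.load(open('scene.pkl','rb'))
R=lambda a,c,k:cv2.resize(a[c[1]:c[3],c[0]:c[2]],(390,390),interpolation=cv2.INTER_CUBIC)
a=R(t['pixels'],(325,190,405,270),0);b=R(s['pixels'],(350,210,450,310),0)
cv2.imwrite('pics/crop1.png',np.hstack([a,b])[...,::-1])
P=t['P']
print('C',t['C'].round(2),t['fx'])
for u,v in [(350,210),(367,228),(383,243),(203,187),(210,237),(176,171),(249,166),(267,252),(193,264),(230,210),(328,166),(381,160),(300,220)]: print(u,v,P[v,u].round(1))
E
```

```text
C [[ 2.00000e-02 -9.90000e-01  1.20000e-01  4.26540e+02]
 [-1.00000e+00 -2.00000e-02  0.00000e+00 -9.52700e+01]
 [ 0.00000e+00 -1.20000e-01 -9.90000e-01  1.37793e+03]
 [ 0.00000e+00  0.00000e+00  0.00000e+00  1.00000e+00]] 513.1285014892895
350 210 [ 583.  -161.1   11.1]
367 228 [ 534.8 -206.4   22.9]
383 243 [ 495.2 -246.8   43.2]
203 187 [612.3 198.9 164.5]
210 237 [493.5 177.3 158.3]
176 171 [652.7 270.8 147.6]
249 166 [692.5 111.7  30.2]
267 252 [464.9  54.7  31.9]
193 264 [428.9 216.7 148.2]
230 210 [567.3 146.8  83.9]
328 166 [702.4 -99.4   6.9]
381 160 [ 695.9 -229.9  130.2]
300 220 [553.7 -27.5   2. ]
```

View pics/crop1.png

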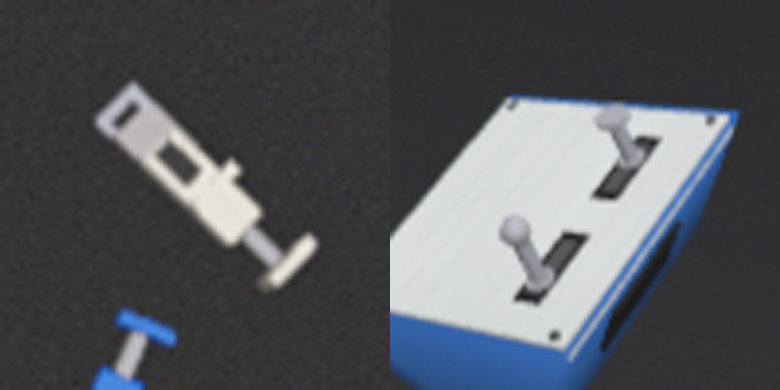

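Crop 1 shows the grey probe with its hook at upper left (top pixel 350,210) and thumb plate at lower right (383,243). In the scene view the disc post is the upper right one (scene 402,238), and the ball post is at (379,268).

```bash
python3 - <<'E'
from h import *
import pickle
t=pickle.load(open('top.pkl','rb'));s=pickle.load(open('scene.pkl','rb'))
P=s['P']
for u,v in [(406,237),(407,238),(382,269),(381,268)]: print('scene',u,v,P[v,u].round(1))
for f in (t,s):
    P=f['P'].reshape(-1,3);c=f['pixels'].reshape(-1,3).astype(int)
    m=(P[:,0]>430)&(P[:,0]<690)&(P[:,1]>60)&(P[:,1]<265)&(P[:,2]>25)&(c.min(1)>150)
    A=P[m];
    for _ in range(6):
        k=np.linalg.lstsq(np.c_[A[:,:2],np.ones(len(A))],A[:,2],rcond=None)[0]
        r=A[:,2]-np.c_[A[:,:2],np.ones(len(A))]@k; A=A[abs(r)<max(2.5*r.std(),2)]
    print('plane',k,len(A),'slope',np.degrees(np.arctan(np.hypot(*k[:2]))),'az',np.degrees(np.arctan2(k[1],k[0])))
    q=cv2.minAreaRect(A[:,:2].astype(np.float32)); print(q)
    # probe
    m=(P[:,0]>470)&(P[:,0]<610)&(P[:,1]>-275)&(P[:,1]<-140)&(P[:,2]>5)&(c.min(1)>110)&((c.max(1)-c.min(1))<60)
    A=P[m]; print(len(A),cv2.minAreaRect(A[:,:2].astype(np.float32)))
    B=A[A[:,2]>50]; print('tall',len(B),B.round(0)[:14].tolist())
E
```

```text
scene 406 237 [445.3 132.7  83.1]
scene 407 238 [495.2 167.2 156. ]
scene 382 269 [620.5 198.3 164.2]
scene 381 268 [622.2 196.  167.5]
plane [-0.16881038  0.67927709 76.40919265] 5838 slope 34.989666189697026 az 103.95612311779483
((562.1431884765625, 164.5557861328125), (226.64207458496094, 165.9862060546875), 13.881011962890625)
406 ((536.502685546875, -202.9693603515625), (132.6195831298828, 32.76154708862305), 45.96477508544922)
tall 56 [[542.0, -216.0, 64.0], [539.0, -213.0, 69.0], [539.0, -215.0, 68.0], [539.0, -218.0, 66.0], [537.0, -210.0, 68.0], [537.0, -213.0, 62.0], [537.0, -216.0, 66.0], [534.0, -208.0, 66.0], [534.0, -210.0, 69.0], [534.0, -213.0, 63.0], [531.0, -205.0, 69.0], [532.0, -208.0, 66.0], [532.0, -211.0, 61.0], [529.0, -203.0, 64.0]]
plane [-0.16592315  0.68260107 72.25276498] 3022 slope 35.08717990112413 az 103.66219714716017
((558.044189453125, 164.3584747314453), (230.09754943847656, 165.40960693359375), 13.728996276855469)
283 ((534.6602172851562, -201.1726837158203), (130.58827209472656, 28.678258895874023), 46.988426208496094)
tall 67 [[504.0, -255.0, 66.0], [499.0, -255.0, 64.0], [499.0, -250.0, 67.0], [493.0, -252.0, 62.0], [494.0, -246.0, 68.0], [490.0, -246.0, 65.0], [488.0, -242.0, 67.0], [484.0, -242.0, 64.0], [483.0, -238.0, 67.0], [500.0, -254.0, 60.0], [500.0, -249.0, 64.0], [494.0, -251.0, 59.0], [495.0, -244.0, 65.0], [494.0, -240.0, 68.0]]
```

Request:
send_rows([
  [0.684, 0.645, 0, 0, 0, 1, 1],
  [0.684, 0.645, 0, 0, 0, 1, 1],
  [0.684, 0.645, 0, 0, 0, 1, 1],
  [0.684, 0.645, 0, 0, 0, 1, 1],
  [0.684, 0.645, 0, 0, 0, 1, 1],
  [0.684, 0.645, 0, 0, 0, 1, 1],
  [0.684, 0.645, 0, 0, 0, 1, 1],
  [0.684, 0.645, 0, 0, 0, 1, 1],
])

```text
time_s: 1.1
ee_pos: [513.5, -224.4, 213.5]
ee_rot: [-180.0, -0.0, 77.3]
force: [-0.4, -1.1, 0.6]
gripper_width: 91.4
gripper_force: 0.0
```

Request:
send_rows([
  [0, 0, 0, 0, 0, 0.98, 1],
  [0, 0, 0, 0, 0, 0.98, 1],
  [0, 0, 0, 0, 0, 0.98, 1],
  [0, 0, 0, 0, 0, 0.98, 1],
  [0, 0, 0, 0, 0, 0.98, 1],
  [0, 0, 0, 0, 0, 0.98, 1],
  [0, 0, 0, 0, 0, 0.98, 1],
])

```text
time_s: 1.98
ee_pos: [511.6, -226.8, 213.6]
ee_rot: [-180.0, -0.0, 135.9]
force: [0.1, -0.5, 0.7]
gripper_width: 91.0
gripper_force: 0.0
```

```bash
python3 - <<'E'
from h import *
f=grab('wrist'); save('w1.png',f['pixels'])
s=env.state(); print(s['qpos'],s['ee_pos'],s['ee_rot'])
print(f['T_tool_cam'])
P=f['P'].reshape(-1,3);c=f['pixels'].reshape(-1,3).astype(int)
m=(P[:,0]>470)&(P[:,0]<610)&(P[:,1]>-275)&(P[:,1]<-140)&(P[:,2]>4)&(P[:,2]<75)&(c.min(1)>90)&((c.max(1)-c.min(1))<60)
A=P[m];print(len(A),cv2.minAreaRect(A[:,:2].astype(np.float32)))
B=A[A[:,2]>60]
n=Ro.from_euler('z',45,degrees=True).as_matrix()[:2,0]
x=(B[:,:2]-[512,-226.5])@n
for g in (B[x>5],B[x<-5]):
    if len(g): print(len(g),g.mean(0),cv2.minAreaRect(g[:,:2].astype(np.float32)))
E
```

```text
[-2.50857450e+01  1.69623531e+01  9.16613811e+01  5.24254209e-03
  7.14175055e+01 -7.09742425e+01] [ 511.638823   -226.78406423  213.64264069] [-1.79991253e+02 -4.06064677e-02  1.35886822e+02]
[[-2.39932928e-04 -9.62370104e-01 -2.71742020e-01  7.69204183e+01]
 [ 9.99999908e-01 -3.27323215e-04  2.76266330e-04 -2.87356666e-01]
 [-3.54817928e-04 -2.71741929e-01  9.62370094e-01 -1.70697245e+02]
 [ 0.00000000e+00  0.00000000e+00  0.00000000e+00  1.00000000e+00]]
2619 ((533.978271484375, -203.2809295654297), (130.24362182617188, 30.51852798461914), 47.25542449951172)
174 [ 529.1734251  -207.7139035    65.64025453] ((529.564697265625, -208.0809326171875), (5.354275703430176, 29.909221649169922), 46.94707107543945)
181 [ 491.31759258 -248.16736539   65.53142274] ((491.71234130859375, -248.72508239746094), (6.1057353019714355, 29.67802619934082), 47.377525329589844)
```

Request:
send_rows([
  [-0.0024, -0.0026, -0.09, 0, 0, 0.02, 1],
  [-0.0024, -0.0026, -0.18, 0, 0, 0.02, 1],
  [-0.0024, -0.0026, -0.26, 0, 0, 0.02, 1],
  [-0.0024, -0.0026, -0.32, 0, 0, 0.02, 1],
  [-0.0024, -0.0026, -0.35, 0, 0, 0.02, 1],
  [-0.0024, -0.0026, -0.361, 0, 0, 0.02, 1],
  [-0.0024, -0.0026, -0.361, 0, 0, 0.02, 1],
  [-0.0024, -0.0026, -0.361, 0, 0, 0.02, 1],
])

```text
time_s: 3.02
ee_pos: [511.4, -228.5, 34.6]
ee_rot: [180.0, 0.1, 137.2]
force: [0.3, -0.4, -0.4]
gripper_width: 91.3
gripper_force: 0.0
```

Request:
send_rows([
  [0, 0, 0, 0, 0, 0, -1],
  [0, 0, 0, 0, 0, 0, -1],
  [0, 0, 0, 0, 0, 0, -1],
  [0, 0, 0, 0, 0, 0, -1],
  [0, 0, 0, 0, 0, 0, -1],
  [0, 0, 0, 0, 0, 0, -1],
  [0, 0, 0, 0, 0, 0, -1],
  [0, 0, 0, 0, 0, 0, -1],
], squeeze=25)

```text
time_s: 4.03
ee_pos: [511.1, -228.1, 33.7]
ee_rot: [180.0, 0.0, 137.2]
force: [1.1, 2.1, 2.5]
gripper_width: 42.1
gripper_force: 25.0
```

Request:
send_rows([
  [0, 0, 0.03, 0, 0, 0, -1],
  [0, 0, 0.1, 0, 0, 0, -1],
  [0, 0, 0.2, 0, 0, 0, -1],
  [0, 0.05, 0.3, 0, 0, 0.05, -1],
  [0.01, 0.12, 0.38, 0, 0, 0.15, -1],
  [0.02, 0.2, 0.42, 0, 0, 0.27, -1],
  [0.035, 0.28, 0.44, 0, 0, 0.4, -1],
  [0.05, 0.36, 0.44, 0, 0, 0.53, -1],
  [0.06, 0.44, 0.44, 0, 0, 0.66, -1],
  [0.07, 0.52, 0.44, 0, 0, 0.79, -1],
  [0.08, 0.58, 0.44, 0, 0, 0.89, -1],
  [0.082, 0.61, 0.44, 0, 0, 0.93, -1],
  [0.082, 0.622, 0.44, 0, 0, 0.943, -1],
  [0.082, 0.622, 0.44, 0, 0, 0.943, -1],
])

```text
time_s: 5.78
ee_pos: [551.3, 82.1, 253.5]
ee_rot: [-180.0, -0.0, -166.3]
force: [0.5, -0.9, -2.5]
gripper_width: 41.9
gripper_force: 25.0
```

Request:
send_rows([
  [0, 0, 0, 0.08, 0.02, 0, -1],
  [0, 0, 0, 0.2, 0.049, 0, -1],
  [0, 0, 0, 0.34, 0.083, 0, -1],
  [0, 0, 0, 0.46, 0.113, 0, -1],
  [0, 0, -0.02, 0.54, 0.133, 0, -1],
  [0, 0, -0.07, 0.566, 0.139, 0, -1],
  [0, 0, -0.13, 0.566, 0.139, 0, -1],
  [0, 0, -0.18, 0.566, 0.139, 0, -1],
  [0, 0, -0.2, 0.566, 0.139, 0, -1],
  [0, 0, -0.2, 0.566, 0.139, 0, -1],
  [0, 0, -0.2, 0.566, 0.139, 0, -1],
])

```text
time_s: 7.15
ee_pos: [552.3, 82.5, 154.5]
ee_rot: [145.1, 0.1, -166.3]
force: [-0.0, 0.2, -2.3]
gripper_width: 41.5
gripper_force: 25.0
```

```bash
python3 - <<'E'
from h import *
import pickle
f=grab('wrist'); save('w2.png',f['pixels']); pickle.dump(f,open('w2.pkl','wb'))
s=env.state(); print(s['qpos'].round(1),s['ee_pos'],s['ee_rot'],s['force'])
print(Ro.from_euler('xyz',s['ee_rot'],degrees=True).as_matrix().round(3))
P=f['P'].reshape(-1,3)
m=(P[:,0]>430)&(P[:,0]<690)&(P[:,1]>60)&(P[:,1]<265)&(P[:,2]>25)&(abs(P[:,2]-(74.3-.1674*P[:,0]+.681*P[:,1]))<8)
A=P[m]
for _ in range(6):
    k=np.linalg.lstsq(np.c_[A[:,:2],np.ones(len(A))],A[:,2],rcond=None)[0]
    r=A[:,2]-np.c_[A[:,:2],np.ones(len(A))]@k; A=A[abs(r)<max(2.5*r.std(),1)]
print(k,len(A),np.degrees(np.arctan(np.hypot(*k[:2]))),np.degrees(np.arctan2(k[1],k[0])))
E
```

```text
[ -11.    26.5   95.1   32.3   76.9 -127.5] [552.27048756  82.60678774 154.57521376] [ 1.45080348e+02  9.95512979e-02 -1.66245092e+02] [ 0.84546622  0.1596044  -1.79803254]
[[-0.971 -0.196 -0.135]
 [-0.238  0.796  0.556]
 [-0.002  0.572 -0.82 ]]
[-0.16761878  0.68161488 75.0788684 ] 29301 35.06587242158557 103.81570420844871
```

View pics/w2.png

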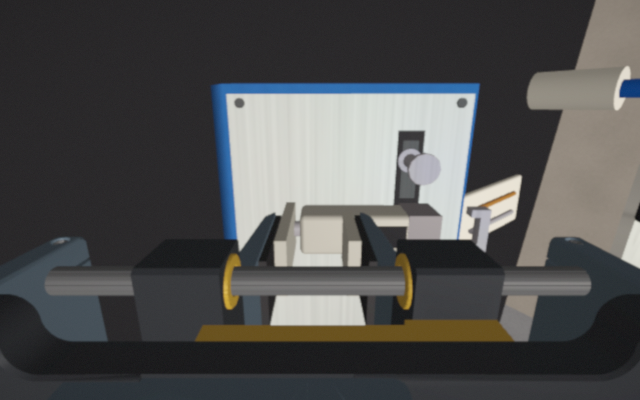

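The wrist view shows the disc post (disc at (425,168), shank base in the slot near (408,160)). The held probe's nose is at (440,225) and its extended hook at (483,225), with the post on its left as it should be.

```bash
cat >> h.py <<'E'
K=(-0.16762,0.68161,75.08)
a,b=np.radians(103.8),np.radians(35)
u=np.array([np.cos(a),np.sin(a),0]);z=np.array([0,0,1.])
e1=np.cos(b)*u+np.sin(b)*z; n=-np.sin(b)*u+np.cos(b)*z; e2=np.cross(n,e1)
M=np.c_[e1,e2,n]
O=np.array([550,83,K[0]*550+K[1]*83+K[2]])
E
python3 - <<'E'
from h import *
import pickle
f=pickle.load(open('w2.pkl','rb'))
Q=(f['P']-O)@M; s=env.state()
tcp=(s['ee_pos']-O)@M; print('tcp in plate',tcp.round(1))
g=Q[140:200,400:450].reshape(-1,3); g=g[(g[:,2]>36)&(g[:,2]<47)]
r=cv2.minAreaRect(g[:,:2].astype(np.float32)); print('disc',len(g),np.median(g,0),r)
w=(Q-tcp)
def reg(c): 
    q=w[c[1]:c[3],c[0]:c[2]].reshape(-1,3); return q
h=reg((300,195,520,265)); h=h[(h[:,2]>-35)&(h[:,2]<40)]
top=h[(h[:,2]>-12)&(h[:,2]<0)&(h[:,0]>10)]
print('barrel top z',np.median(top[:,2]),'x',np.percentile(top[:,0],[1,99]),'y',np.percentile(top[:,1],[1,99]),cv2.minAreaRect(top[:,:2].astype(np.float32)))
A=np.c_[top[:,:2],np.ones(len(top))]; print('tilt',np.degrees(np.linalg.lstsq(A,top[:,2],rcond=None)[0][:2]))
hk=h[(h[:,0]>78)&(h[:,2]<-8)]; print('hook',len(hk),hk.min(0) if len(hk) else 0,hk.max(0) if len(hk) else 0,np.median(hk,0))
# slot strip colour check
print('slot pts',Q[133,411].round(1),Q[200,408].round(1))
E
```

```text
tcp in plate [65.3 -2.1 94.8]
disc 847 [142.03675202  30.05440989  41.05639876] ((142.6085968017578, 29.80193328857422), (23.153459548950195, 23.26445198059082), 18.423112869262695)
barrel top z -7.286963277230001 x [10.46267307 74.43629927] y [-10.92605723  14.76182013] ((41.785274505615234, 4.777968406677246), (67.4419937133789, 30.80006217956543), 8.504010200500488)
tilt [-0.10194267 -4.05695707]
hook 727 [ 95.93454273 -14.74251283 -25.13726587] [109.57441513  14.18504664 -14.64905687] [103.55392827   4.20366827 -16.92019994]
slot pts [142.2  52.2   2.1] [144.5  -5.8   1.4]
```

Request:
send_rows([
  [0.0154, -0.0123, -0.0109, 0, 0, 0, -1],
  [0.0154, -0.0123, -0.0109, 0, 0, 0, -1],
  [0.0126, -0.001, -0.0273, 0, 0, 0, -1],
  [0.0099, 0.01, -0.0437, 0, 0, 0, -1],
  [0.0071, 0.0211, -0.0601, 0, 0, 0, -1],
  [0.0044, 0.0323, -0.0765, 0, 0, 0, -1],
  [0.0022, 0.0411, -0.0893, 0, 0, 0, -1],
  [0.0008, 0.0471, -0.0982, 0, 0, 0, -1],
  [0, 0.0501, -0.1026, 0, 0, 0, -1],
  [0, 0.0501, -0.1026, 0, 0, 0, -1],
  [0, 0.0501, -0.1026, 0, 0, 0, -1],
])

```text
time_s: 8.57
ee_pos: [551.9, 107.7, 102.4]
ee_rot: [145.0, 0.0, -166.2]
force: [0.2, -0.4, -2.9]
gripper_width: 41.8
gripper_force: 25.0
```

```bash
python3 - <<'E'
from h import *
s=env.state(); print(((s['ee_pos']-O)@M).round(2),s['force'],(s['force']@M).round(2),s['ee_rot'],s['gripper_width'])
E
```

```text
[55.41 -7.73 38.05] [ 0.24449614 -0.43392512 -2.93822292] [-2.08 -0.13 -2.13] [ 1.45042250e+02  1.20840177e-02 -1.66244893e+02] 41.79611907388332
```

Request:
send_rows([
  [-0.0003, 0.0011, -0.0016, 0, 0, 0, -1],
  [-0.0005, 0.0022, -0.0033, 0, 0, 0, -1],
  [-0.0008, 0.0033, -0.0049, 0, 0, 0, -1],
  [-0.0008, 0.0033, -0.0049, 0, 0, 0, -1],
])

```text
time_s: 9.07
ee_pos: [551.1, 109.6, 99.6]
ee_rot: [145.0, -0.0, -166.2]
force: [0.0, -0.5, -1.8]
gripper_width: 41.9
gripper_force: 25.0
```

Request:
send_rows([
  [-0.0001, 0.0006, -0.0008, 0, 0, 0, -1],
  [-0.0003, 0.0011, -0.0016, 0, 0, 0, -1],
  [-0.0003, 0.0011, -0.0016, 0, 0, 0, -1],
])

```text
time_s: 9.45
ee_pos: [551.0, 110.1, 98.9]
ee_rot: [145.0, -0.0, -166.2]
force: [-0.4, -0.3, -2.5]
gripper_width: 41.8
gripper_force: 25.0
```

```bash
python3 - <<'E'
from h import *
s=env.state(); print(((s['ee_pos']-O)@M).round(2),(s['force']@M).round(2),s['torque']@M)
E
```

```text
[55.44 -7.46 33.73] [-1.61  0.51 -1.96] [-0.12432907  0.5855481   0.06648553]
```

Request:
send_rows([
  [-0.0001, 0.0006, -0.0008, 0, 0, 0, -1],
  [-0.0003, 0.0011, -0.0016, 0, 0, 0, -1],
  [-0.0003, 0.0011, -0.0016, 0, 0, 0, -1],
])

```text
time_s: 9.82
ee_pos: [551.1, 110.2, 98.8]
ee_rot: [145.1, 0.0, -166.2]
force: [-1.4, -4.6, 5.3]
gripper_width: 41.2
gripper_force: 25.0
```

```bash
python3 - <<'E'
from h import *
s=env.state(); print(((s['ee_pos']-O)@M).round(2),(s['force']@M).round(2),s['torque']@M)
E
```

```text
[55.47 -7.56 33.62] [-0.4   2.43  6.69] [0.38492782 0.51545122 0.04821621]
```

Request:
send_rows([
  [0.0001, -0.0006, 0.0008, 0, 0, 0, -1],
  [-0.0077, -0.0025, 0.0008, 0, 0, 0, -1],
  [-0.0174, -0.0049, 0.0008, 0, 0, 0, -1],
  [-0.0271, -0.0073, 0.0008, 0, 0, 0, -1],
  [-0.0368, -0.0096, 0.0008, 0, 0, 0, -1],
])

```text
time_s: 10.45
ee_pos: [533.0, 105.7, 98.8]
ee_rot: [145.1, 0.1, -166.3]
force: [4.1, -2.1, 3.5]
gripper_width: 41.6
gripper_force: 25.0
```

```bash
python3 - <<'E'
from h import *
s=env.state(); print(((s['ee_pos']-O)@M).round(2),(s['force']@M).round(2),s['torque']@M)
E
```

```text
[55.38 11.08 33.67] [-0.43 -3.53  4.58] [-0.91423955  0.52983871  0.05525439]
```

```bash
python3 - <<'E'
from h import *
f=grab('wrist'); save('w3.png',f['pixels'],(340,100,540,250),3.5)
Q=(f['P']-O)@M; s=env.state(); tcp=(s['ee_pos']-O)@M; print(tcp, (s['force']@M).round(2))
g=Q[130:230,400:490].reshape(-1,3); g=g[(g[:,2]>37)&(g[:,2]<45)&(g[:,0]>125)&(g[:,0]<160)&(g[:,1]>15)]
print('disc',len(g),cv2.minAreaRect(g[:,:2].astype(np.float32)))
w=(Q-tcp)[150:270,330:540].reshape(-1,3)
h=w[(w[:,0]>70)&(w[:,2]<-12)&(w[:,2]>-27)&(abs(w[:,1])<17)]; print('hook',h.min(0),h.max(0))
E
```

```text
[55.44078204 11.78584611 33.64862025] [-0.58 -3.34  5.47]
disc 1195 ((140.16470336914062, 30.585214614868164), (19.55719757080078, 21.401491165161133), 8.06718635559082)
hook [ 70.15654653 -15.35942626 -26.96529457] [109.19335686  16.95036589 -12.08407729]
```

View pics/w3.png

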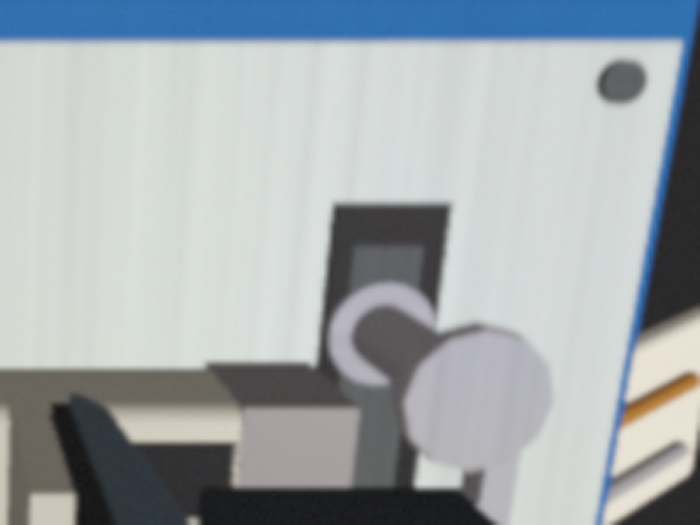

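The crop shows the shank at crop (385,335) standing up-slope of the nose edge (360,405), with the lip beyond the disc. So the post lines up with the open gap and I can keep going sideways.

Request:
send_rows([
  [-0.0058, -0.0014, 0, 0, 0, 0, -1],
  [-0.0117, -0.0029, 0, 0, 0, 0, -1],
  [-0.0175, -0.0043, 0, 0, 0, 0, -1],
  [-0.0233, -0.0057, 0, 0, 0, 0, -1],
  [-0.0272, -0.0067, 0, 0, 0, 0, -1],
  [-0.0311, -0.0076, 0, 0, 0, 0, -1],
])

```text
time_s: 11.25
ee_pos: [517.7, 101.9, 98.9]
ee_rot: [145.1, 0.1, -166.3]
force: [4.3, -2.8, 3.2]
gripper_width: 41.9
gripper_force: 25.0
```

```bash
cat >f.py <<'E'
from h import *
s=env.state(); print(((s['ee_pos']-O)@M).round(2),(s['force']@M).round(2),s['torque']@M,s['gripper_width'])
E
python3 f.py
```

```text
[55.43 26.88 33.69] [-1.19 -3.5   4.75] [-0.95860091  0.50146956  0.0246187 ] 41.89904414534445
```

Friction only so far. I'll creep on at 1 mm per row.

Request:
send_rows([
  [-0.0019, -0.0005, 0, 0, 0, 0, -1],
  [-0.0039, -0.001, 0, 0, 0, 0, -1],
  [-0.0058, -0.0014, 0, 0, 0, 0, -1],
  [-0.0078, -0.0019, 0, 0, 0, 0, -1],
  [-0.0078, -0.0019, 0, 0, 0, 0, -1],
])

```text
time_s: 11.88
ee_pos: [513.7, 101.0, 98.9]
ee_rot: [145.0, 0.1, -166.3]
force: [5.0, -2.6, 2.9]
gripper_width: 41.7
gripper_force: 25.0
```

```bash
python3 f.py
```

```text
[55.47 30.98 33.69] [-1.4  -4.2   4.49] [-0.89721361  0.55740797  0.10357376] 41.70705317852919
```

Request:
send_rows([
  [-0.001, -0.0002, 0, 0, 0, 0, -1],
  [-0.0019, -0.0005, 0, 0, 0, 0, -1],
  [-0.0019, -0.0005, 0, 0, 0, 0, -1],
])

```text
time_s: 12.25
ee_pos: [512.8, 100.8, 98.8]
ee_rot: [145.0, 0.1, -166.3]
force: [4.2, -3.8, 3.0]
gripper_width: 41.9
gripper_force: 25.0
```

```bash
python3 f.py
```

```text
[55.46 31.88 33.66] [-2.14 -3.2   5.2 ] [-0.9551559   0.51904947  0.05107241] 41.90787793181458
```

Request:
send_rows([
  [-0.001, -0.0002, 0, 0, 0, 0, -1],
  [-0.0019, -0.0005, 0, 0, 0, 0, -1],
  [-0.0019, -0.0005, 0, 0, 0, 0, -1],
])

```text
time_s: 12.62
ee_pos: [511.9, 100.5, 98.9]
ee_rot: [145.0, 0.1, -166.3]
force: [4.3, -2.8, 4.2]
gripper_width: 41.8
gripper_force: 25.0
```

```bash
python3 f.py
```

```text
[55.45 32.85 33.69] [-0.64 -3.49  5.57] [-0.93147352  0.43334158  0.08483105] 41.77018936842104
```

Request:
send_rows([
  [-0.001, -0.0002, 0, 0, 0, 0, -1],
  [-0.0019, -0.0005, 0, 0, 0, 0, -1],
  [-0.0019, -0.0005, 0, 0, 0, 0, -1],
])

```text
time_s: 13.0
ee_pos: [511.4, 100.4, 98.9]
ee_rot: [145.0, 0.1, -166.4]
force: [5.7, -2.1, 3.1]
gripper_width: 41.6
gripper_force: 25.0
```

```bash
python3 f.py
```

```text
[55.45 33.35 33.72] [-1.01 -5.08  4.48] [-1.17783097  0.52712817 -0.08859455] 41.58437500112557
```

Request:
send_rows([
  [-0.001, -0.0002, 0, 0, 0, 0, -1],
  [-0.0019, -0.0005, 0, 0, 0, 0, -1],
  [-0.0019, -0.0005, 0, 0, 0, 0, -1],
])

```text
time_s: 13.38
ee_pos: [511.1, 100.3, 98.9]
ee_rot: [145.0, 0.2, -166.4]
force: [6.2, -0.4, 2.1]
gripper_width: 41.9
gripper_force: 25.0
```

```bash
python3 f.py
```

```text
[55.46 33.65 33.68] [-0.3  -5.97  2.83] [-1.50866969  0.53867061 -0.20501039] 41.89284736668216
```

The post is felt: motion lags the command by 1.2 mm at y=33, where the hook's shank should meet it. I'll back off to centre it, then open gradually.

Request:
send_rows([
  [0.003, 0.0008, 0, 0, 0, 0, -1],
  [0.0055, 0.0014, 0, 0, 0, 0, -1],
  [0.0055, 0.0014, 0, 0, 0, 0, -1],
])

```text
time_s: 13.75
ee_pos: [511.4, 100.4, 98.8]
ee_rot: [145.0, -0.1, -166.2]
force: [1.9, -4.7, 5.8]
gripper_width: 41.5
gripper_force: 25.0
```

Request:
send_rows([
  [0, 0, 0, 0, 0, 0, -0.07],
  [0, 0, 0, 0, 0, 0, -0.04],
  [0, 0, 0, 0, 0, 0, 0.0],
  [0, 0, 0, 0, 0, 0, 0.04],
  [0, 0, 0, 0, 0, 0, 0.08],
  [0, 0, 0, 0, 0, 0, 0.12],
  [0, 0, 0, 0, 0, 0, 0.16],
  [0, 0, 0, 0, 0, 0, 0.2],
  [0, 0, 0, 0, 0, 0, 0.24],
  [0, 0, 0, 0, 0, 0, 0.28],
  [0, 0, 0, 0, 0, 0, 0.32],
  [0, 0, 0, 0, 0, 0, 0.36],
  [0, 0, 0, 0, 0, 0, 0.5],
  [0, 0, 0, 0, 0, 0, 0.7],
  [0, 0, 0, 0, 0, 0, 0.9],
])

```text
time_s: 15.62
ee_pos: [511.6, 101.1, 98.5]
ee_rot: [145.0, -0.1, -166.2]
force: [0.3, 0.4, 0.2]
gripper_width: 84.6
gripper_force: 0.0
```

```bash
python3 f.py; python3 - <<'E'
from h import *
f=grab('wrist'); save('w4.png',f['pixels'],(200,100,540,300),2.3)
Q=(f['P']-O)@M
h=Q[180:290,230:520].reshape(-1,3); t=h[(h[:,2]>60)&(h[:,2]<70)]
print('fin/plate',np.percentile(t[:,0],[1,10,50,90,99]) if len(t) else 0)
t=h[(h[:,2]>23)&(h[:,2]<29)&(h[:,0]>80)];print(len(t),np.median(t[:,2]),cv2.minAreaRect(t[:,:2].astype(np.float32)))
E
```

```text
[55.8  32.92 33.04] [ 0.42 -0.43 -0.02] [-0.11181395  0.24912304  0.06268712] 84.58865463698748
fin/plate [ 13.23219618  25.10688818  77.25070341 101.34613157 107.75535727]
1744 26.352960609709378 ((112.05502319335938, 33.52486801147461), (27.238094329833984, 64.30211639404297), 87.93656158447266)
```

View pics/w4.png

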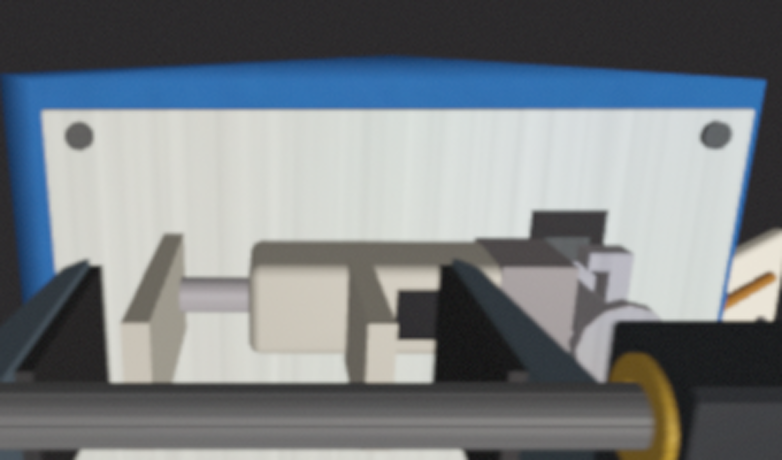

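The hook has closed round the post (lip at crop (610,270)) and the fingers are clear of the fin and thumb plate. I'll back straight out along the plate normal.

Request:
send_rows([
  [0.0027, -0.0111, 0.0164, 0, 0, 0, 1],
  [0.0082, -0.0334, 0.0491, 0, 0, 0, 1],
  [0.0164, -0.0668, 0.0983, 0, 0, 0, 1],
  [0.0246, -0.1003, 0.1474, 0, 0, 0, 1],
  [0.035, -0.2, 0.22, 0, 0, 0, 1],
  [0.035, -0.3, 0.26, 0, 0, 0, 1],
  [0.035, -0.35, 0.26, 0, 0, 0, 1],
  [0.035, -0.35, 0.26, 0, 0, 0, 1],
  [0.035, -0.35, 0.26, 0, 0, 0, 1],
])

```text
time_s: 16.8
ee_pos: [528.9, -73.1, 227.8]
ee_rot: [144.9, -0.1, -166.2]
force: [1.0, 0.6, 0.1]
gripper_width: 91.2
gripper_force: 0.0
```

```bash
python3 - <<'E'
from h import *
f=grab('top'); g=grab('scene')
R=lambda a,c:cv2.resize(a[c[1]:c[3],c[0]:c[2]],(390,390),interpolation=cv2.INTER_CUBIC)
cv2.imwrite('pics/end.png',np.hstack([R(f['pixels'],(165,150,285,270)),R(g['pixels'],(325,210,445,330))])[...,::-1])
for n,F in (('top',f),('scene',g),('wrist',grab('wrist'))):
    Q=((F['P']-O)@M).reshape(-1,3)
    t=Q[(Q[:,2]>18)&(Q[:,2]<32)&(Q[:,0]>45)&(Q[:,0]<128)&(abs(Q[:,1]-32)<25)]
    q=Q[(Q[:,2]>58)&(Q[:,2]<72)&(abs(Q[:,1]-32)<30)&(Q[:,0]<90)&(Q[:,0]>-20)]
    if len(t): print(n,len(t),np.median(t[:,2]),cv2.minAreaRect(t[:,:2].astype(np.float32)))
    for k in (q[q[:,0]>40],q[q[:,0]<40]):
        if len(k): print('  tall',len(k),k.mean(0).round(1))
E
```

```text
top 212 26.45184465915599 ((86.72686767578125, 31.77398109436035), (30.428037643432617, 81.66409301757812), 87.18352508544922)
  tall 51 [80.8 32.4 64.1]
  tall 49 [29.7 32.5 64.5]
scene 141 24.72884410788476 ((89.50045776367188, 31.145395278930664), (75.31666564941406, 29.439287185668945), 1.4539200067520142)
  tall 35 [82.  30.6 62.5]
  tall 29 [31.5 29.7 63.3]
wrist 1084 26.265257330093952 ((86.90068054199219, 33.28607177734375), (82.20475006103516, 30.078798294067383), 0.32126185297966003)
  tall 185 [78.3 33.6 65.1]
  tall 161 [27.4 34.7 65.3]
```

View pics/end.png

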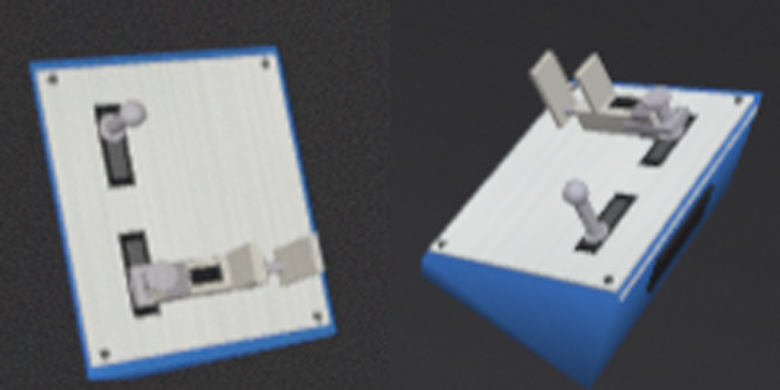

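The final view shows the probe flat on the plate, clipped on the disc post and pointing up the slope. The fin-to-plate spacing is 51 mm, so the plunger is at 5 mm, which matches the post being caught.

```bash
python3 -c "
from workcell import env
print(env.job_done())"
```

```text
the job is handed in; nothing more can be done
None
```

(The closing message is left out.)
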